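# Pour bearing balls from a lipped scoop into a bottle

### The job

Pour the two steel balls out of the small scoop into the open bottle, not its capped twin. Carry the scoop level, hook the turned-down lip of its spout just inside the bottle's mouth while it is still level, and only then tip it gently so that both balls run in. Then set the empty scoop back down upright on the bare desk, leaving the bottle standing.

Things in the scene. Friction and masses are not known exactly. Their poses are not given: they have to be found in the camera images.
- scoop_grip (a point): Centre of the pale wooden upright grip (32 mm long, 14 mm thick, top 19 mm above this point) of a small loose aluminium scoop, 0.15 kg on a flat 60 mm foot; the point is 60 mm above the foot's underside. Grasp it from above across its thickness. x points along the scoop to its spout (pouring direction), y across the grip's thickness, z up. Trough tops stay 17 mm or more below the point.
- scoop_lip (a point): Lower edge of the turned-down lip (18 mm wide, 3 thick) ending the scoop's spout, 83.5 mm ahead (+x) of scoop_grip and 53.7 mm below it; axes alike. The spout's level underside is 9 mm above this edge for 30 mm back from the lip. The open trough (23 mm wide) behind it has a rear floor rising 12 degrees to the spout: balls stay while it is level and run out once the nose is tipped down 30 to 45 degrees.
- bottle_mouth (a point): Centre of the open mouth, at rim height, of a loose grey plastic bottle, 0.45 kg, standing on the desk: 90 mm high, body 92 mm across, neck 62 mm across outside, 54 mm inside. z up. Its twin, 0.12 m or more away centre to centre, wears a screw cap and is 94 mm high. Balls leave the spout going forward, so put the lip in the half of the mouth nearest the scoop, or at its centre.
- ball_a_center (a point): Centre of one steel bearing ball, 14 mm across, 11.5 g, lying in the rear of the scoop's trough at the start.
- ball_b_center (a point): Centre of the other steel bearing ball, the same, in front of the first in the trough.
Things that resemble listed ones, but are neither listed nor needed, are in the scene too. There is more than one size of the part that bears scoop_grip; the job needs the larger.

How it is judged (in metres and radians):
On the way, in this order (a step that is already met when the one before it is completed fails the run):
1. the scoop is held level (within 12 degrees) with its lip inside the open bottle's mouth, below the rim, both balls still in the scoop (horizontal distance between scoop_lip and bottle_mouth below 0.028 m and z of scoop_lip in the frame of bottle_mouth below -0.001 m and angle between scoop_grip's own z axis and vertical below 0.21 rad and height (world z) of each of ball_a_center, ball_b_center above 0.085 m), for 0.1 s.
2. the scoop is tipped by more than 20 degrees with its lip still in the mouth (horizontal distance between scoop_lip and bottle_mouth below 0.028 m and z of scoop_lip in the frame of bottle_mouth below 0.004 m and angle between scoop_grip's own z axis and vertical above 0.35 rad), for 0.1 s.
At the end, for the whole second after the job is handed in: Both balls lie inside the open bottle (at least 30 mm below its rim), the bottle stands upright on the desk (within 10 degrees), and the scoop stands upright on the bare desk (within 10 degrees, its grip centre 52 to 68 mm above the desk) (horizontal distance between each of ball_a_center, ball_b_center and bottle_mouth below 0.04 m and z of each of ball_a_center, ball_b_center in the frame of bottle_mouth below -0.03 m and height (world z) of scoop_grip between 0.052 and 0.068 m and angle between each of scoop_grip, bottle_mouth's own z axis and vertical below 0.17 rad and height (world z) of bottle_mouth between 0.08 and 0.1 m); the robot touches nothing.
It fails at once if the open bottle is tipped over (more than 20 degrees) (angle between bottle_mouth's own z axis and vertical above 0.35 rad).
It also fails if it takes over 64 s, if anything falls off the work surface, if the arm or the gripper's body presses on something with over 40 N, if the wrist force passes 120 N, or if a joint passes its speed limit or range.

### The arm

A 6-joint arm with a two-finger parallel gripper is mounted at the origin on a cart in front of the work surface, level with it; the furniture and walls round the work are solid. World frame = base frame: x ahead of the robot, y to its left, z up, the work surface at z = 0. Lengths are in m, angles in degrees, forces in N, time in s.
With the tool pointing down it reaches from about 0.375 to 0.9 m from the base axis. Payload 3.1 kg.
Tool frame: the origin (TCP) lies at the very end of the fingers, on their centre line; the grasp point (between the pads) lies 19 mm behind it; z points along the fingers, x is the direction in which the jaws open and shut, and the axes are right-handed (so a half turn about z gives the same grasp; the last joint's range is limited). The gripper opens to 87 mm and grips with 3 to 60 N. Pads are 19 mm wide; open, the fingers measure 117 mm over their backs; the gripper's body (75 mm by 190 mm) begins 51 mm behind the grasp point.
Start: joints at [-79.67, 30.224, 82.088, -0, 67.689, -10.227], TCP at [0.219, -0.585, 0.223] pointing down, gripper open.
Joint ranges: [-176.69, 176.69], [-43.24, 126.21], [12.49, 139.97], [-82, 262], [0, 151.66], [-163.58, 163.58]. Speed limits (degrees/s): [159.86, 159.86, 180, 180, 180, 180].

### API

Orientations are given as a 3x3 rotation matrix whose columns are the frame's x, y, z axes.
In Python, from rig import read_state, capture, bot gives the robot as it stands.
- The arm moves only by the shell command python3 -m crank 'ROWS' [OPENING]. ROWS is JSON, a list of rows, each a list of 2 entries, a list of its own where there are three numbers: the shift along the tool's x, y, z in cm, then the turn, a rotation vector about the tool's x, y, z in rad. In form: [[[dx, dy, dz], [wx, wy, wz]], ...]. A call has 1 to 12 rows; each row shifts and turns the commanded pose from where the row before left it, along the tool's axes as they then stand; what a row does not reach is not made up. A row lasts 1/10 s, in which the tool goes at most 50 mm and 8.59 degrees, less where a joint would pass 70% of its speed; a pose out of reach is approached as far as the arm can. A call with a gripper value outside its range is refused whole. OPENING is the closure, from -1 (fully open) to 1 (shut), set as the call begins (- or left out, the last holds). The fingers move at their own pace and stop on an object; the grip force is fixed at half the most. Time passes only in rows, so rows that do not move let the fingers close. It gives the time, the measured TCP pose, the force and the opening at its end, in the units of the state.
- read_state(): the state, without advancing time (a new reading comes with each control period).
- capture(name): name is "scene" or "top" or "wrist"; returns a dict with "pixels" (384x512x3 uint8, red, green, blue), "camera_matrix" (3x3 intrinsics, pixels), "R" (3x3) and "t" (3): a world point X has camera coordinates R X + t. Camera axes: x right, y down, z forward; pixel columns grow to the right and rows downward; lengths in m; the calibration is good to about 2 mm. The wrist camera is an equidistant fisheye: a pixel r from the principal point sees the ray r / f radians off the axis. A picture is of the moment at which its call begins. There is no depth.
- bot.hand_in(): hands the job in, once; it reports no verdict.
The state is a dict: "time_s": time; "joint_positions": joint angles; "qvel": joint speeds; "tau": joint torques, N m; "position": TCP position; "tcp_rot": TCP orientation; "force": force on the tool from outside, world axes, zero at the start; "moment": the same for the moment, N m; "opening": opening from 0.0 (shut) to 1.0 (fully open).
Only numpy, scipy, OpenCV 4.12 (cv2) and the standard library are available. Lean on these libraries where they do the work, as an engineer would, in place of code of your own. Each camera call takes 0.05 s, during which the arm holds its last target.

## Working session

There is one attempt and no reset: what is moved stays moved. The work goes in short steps, Python scripts to look and compute and a shell command to move; the robot and the scene stay as the last step left them, time stands still between calls to the robot, and variables do not carry over. Pictures are saved under pics/ and viewed, and the job is handed in when it is done.

```bash
ls; mkdir -p pics; cat > h.py <<'E'
import numpy as np, cv2
from rig import read_state, capture, bot
def grab(n,f):
    c=capture(n); cv2.imwrite('pics/'+f+'.png',c['pixels'][:,:,::-1])
    np.savez('pics/'+f+'.npz',**{k:np.array(c[k]) for k in('pixels','camera_matrix','R','t')}); return c
def load(f): return dict(np.load('pics/'+f+'.npz'))
def ray(c,u,v):
    K=c['camera_matrix']; d=np.array([(u-K[0,2])/K[0,0],(v-K[1,2])/K[1,1],1]); R=c['R']
    return -R.T@c['t'], R.T@d
def plane(c,u,v,z):
    o,d=ray(c,u,v); return o+d*(z-o[2])/d[2]
def proj(c,X):
    p=c['R']@np.array(X)+c['t']; p=c['camera_matrix']@p; return p[:2]/p[2]
def tri(c1,p1,c2,p2):
    o1,d1=ray(c1,*p1);o2,d2=ray(c2,*p2)
    d1/=np.linalg.norm(d1);d2/=np.linalg.norm(d2)
    s=np.linalg.lstsq(np.c_[d1,-d2],o2-o1,rcond=None)[0]
    a=o1+s[0]*d1;b=o2+s[1]*d2; return (a+b)/2,np.linalg.norm(a-b)
E
python3 - <<'E'
from h import *
print(read_state()); np.set_printoptions(precision=3,suppress=True)
for n in('scene','top','wrist'):
    c=grab(n,n+'0'); print(n,c['camera_matrix'],-c['R'].T@c['t'])
E
```

```text
pics
{'time_s': 0.0, 'joint_positions': array([-7.96682569e+01,  3.02794655e+01,  8.21575627e+01, -2.43847819e-03,
        6.76903495e+01, -1.02244580e+01]), 'qvel': array([ 0.03652134, -0.02478552, -0.04674572, -0.02221732, -0.16818288,
       -0.06594136]), 'tau': array([-2.13447827e-03, -4.40053010e+01, -1.76594299e+01,  6.31787349e-02,
        5.83437702e-02, -1.80006623e-04]), 'position': array([ 0.21936161, -0.58443526,  0.22155977]), 'tcp_rot': array([[ 3.51140678e-01, -9.36322612e-01, -4.37452824e-04],
       [-9.36320141e-01, -3.51140770e-01,  2.18005073e-03],
       [-2.19483831e-03, -3.55908600e-04, -9.99997528e-01]]), 'force': array([-0.34190078, -0.74587795,  0.09795965]), 'moment': array([-0.00036268, -0.0122237 , -0.02600559]), 'opening': 0.9964387264753662}
scene [[397.48    0.    251.137]
 [  0.    397.48  197.118]
 [  0.      0.      1.   ]] [0.204 0.57  0.856]
top [[495.467   0.    253.241]
 [  0.    495.467 193.356]
 [  0.      0.      1.   ]] [0.411 0.036 1.322]
wrist [[297.319   0.    252.7  ]
 [  0.    297.319 193.563]
 [  0.      0.      1.   ]] [ 0.286 -0.559  0.383]
```

View pics/scene0.png

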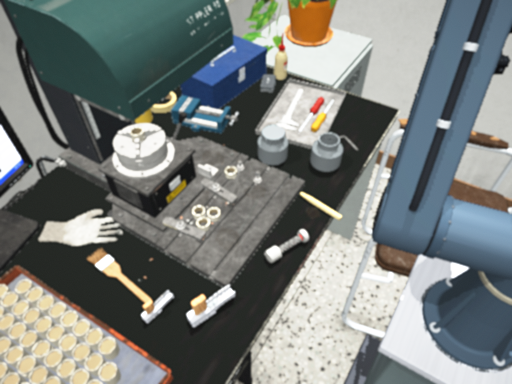

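View pics/top0.png

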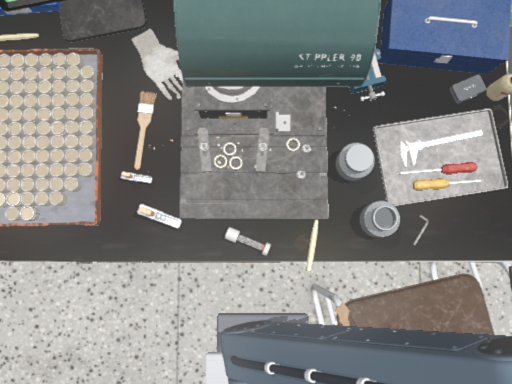

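View pics/wrist0.png

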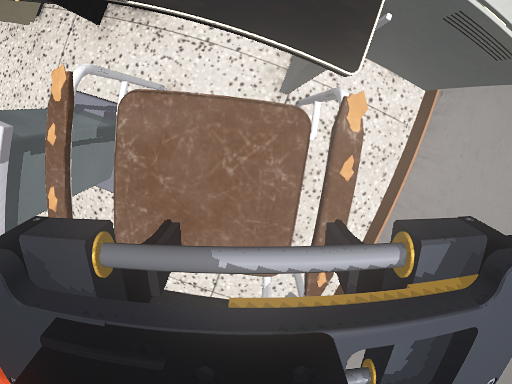

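Scene: open bottle at about (326,150) and the capped twin at (272,145). The scoop candidates are at (210,305), larger, and (157,305), smaller. In top view the open bottle is at (380,219) and the large scoop at (160,216). I'll zoom in on these.

```bash
python3 - <<'E'
import cv2
from h import *
a=cv2.imread('pics/scene0.png');b=cv2.imread('pics/top0.png')
A=cv2.resize(a[275:335,130:245],None,fx=5,fy=5,interpolation=2);B=cv2.resize(b[165:235,115:190],None,fx=5,fy=5,interpolation=2)
cv2.imwrite('pics/zs.png',A);cv2.imwrite('pics/zt.png',B)
C=cv2.resize(b[135:245,330:405],None,fx=5,fy=5,interpolation=2);D=cv2.resize(a[115:180,250:350],None,fx=5,fy=5,interpolation=2)
cv2.imwrite('pics/bt.png',C);cv2.imwrite('pics/bs.png',D)
t=load('top0');s=load('scene0');np.set_printoptions(precision=3,suppress=True)
print(plane(t,160,216,.06),plane(s,198,301,.075),plane(t,136,177,.06),plane(t,380,217,.09),plane(s,325,142,.09), plane(t,357,160,.094))
E
```

```text
[0.503 0.273 0.06 ] [0.514 0.312 0.075] [0.604 0.337 0.06 ] [ 0.498 -0.28   0.09 ] [ 0.499 -0.272  0.09 ] [ 0.641 -0.226  0.094]
```

View pics/zs.png

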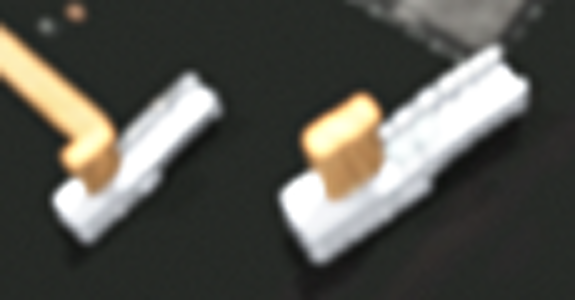

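View pics/zt.png

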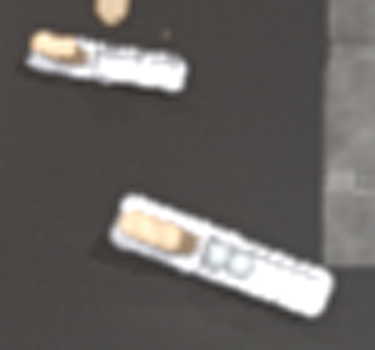

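View pics/bt.png

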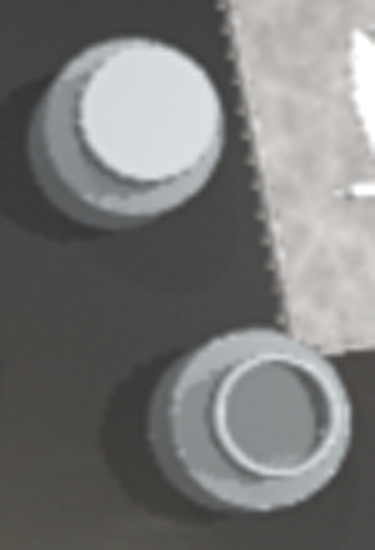

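View pics/bs.png

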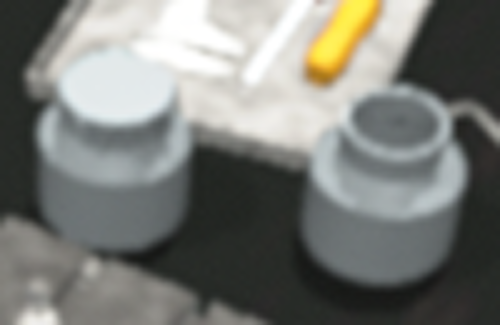

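```bash
python3 - <<'E'
from h import *
np.set_printoptions(precision=4,suppress=True)
t=load('top0');s=load('scene0')
def comp(c,m,box):
    x0,y0,x1,y1=box; k=np.zeros(m.shape,np.uint8);k[y0:y1,x0:x1]=m[y0:y1,x0:x1]
    n,l,st,ce=cv2.connectedComponentsWithStats(k); i=1+st[1:,4].argmax(); return (l==i).astype(np.uint8),st[i],ce[i]
res={}
for nm,c,box in(('t',t,(134,200,186,232)),('s',s,(184,282,240,330))):
    p=c['pixels'].astype(int); sat=p.max(2)-p.min(2); br=p.max(2)
    m=(br>120).astype(np.uint8); k,st,ce=comp(c,m,box)
    cn=cv2.findContours(k,0,2)[0][0]; r=cv2.minAreaRect(cn)
    print(nm,st,ce,r,cv2.boxPoints(r).tolist())
    w=((sat>60)&(br>215)&(p[:,:,0]>p[:,:,2]+60)).astype(np.uint8); k2,st2,ce2=comp(c,w,box); print(' grip light',st2,ce2); res[nm]=ce2
    if nm=='t':
        ctr=cv2.boxPoints(r)
        P=np.array([plane(c,*q,.043) for q in ctr]); print(P)
        e=[np.linalg.norm(P[i]-P[(i+1)%4]) for i in range(4)]; print(e)
        i=int(np.argmax(e[:2])); d=P[(i+1)%4]-P[i]; print('yaw',np.degrees(np.arctan2(d[1],d[0])))
print(tri(t,res['t'],s,res['s']))
print(tri(t,(144.8,211),s,(198.4,300.4)))
print(tri(t,(384.8,218),s,(329.2,140)), plane(t,384.8,218,.09),plane(s,329.2,140,.09))
E
```

```text
t [137 200  49  29 598] [163.0117 214.403 ] ((161.0, 214.0), (28.0, 48.0), 90.0) [[137.0, 200.0], [185.0, 200.0], [185.0, 228.0], [137.0, 228.0]]
 grip light [146 211   5   4   8] [148.375 212.75 ]
[[0.5459 0.337  0.043 ]
 [0.5458 0.2125 0.043 ]
 [0.4732 0.2114 0.043 ]
 [0.4734 0.3351 0.043 ]]
[np.float64(0.12454943691050713), np.float64(0.07258013415111858), np.float64(0.12372254214827652), np.float64(0.07259417976999089)]
yaw -90.0641705322875
s [186 284  50  43 962] [208.0146 304.6455] ((209.1923065185547, 302.0384521484375), (24.129457473754883, 55.192665100097656), 56.30992889404297) [[179.53846740722656, 307.30767822265625], [225.46153259277344, 276.69232177734375], [238.8461456298828, 296.76922607421875], [192.92308044433594, 327.38458251953125]]
 grip light [191 294  15  13  62] [198.0968 300.2581]
(array([0.515 , 0.3048, 0.0638]), np.float64(0.009028948174657521))
(array([0.5148, 0.3096, 0.0727]), np.float64(2.4465595521886477e-05))
(array([ 0.4956, -0.294 ,  0.0827]), np.float64(0.00019115367857913072)) [ 0.4952 -0.2921  0.09  ] [ 0.4928 -0.286   0.09  ]
```

```bash
python3 - <<'E'
from h import *
np.set_printoptions(precision=4,suppress=True)
t=load('top0')
p=t['pixels'].astype(int)
for th in (120,150,190):
    m=(p.max(2)>th).astype(np.uint8); k=np.zeros_like(m); k[200:232,134:183]=m[200:232,134:183]
    n,l,st,ce=cv2.connectedComponentsWithStats(k,connectivity=4); i=1+st[1:,4].argmax()
    cn=cv2.findContours((l==i).astype(np.uint8),0,2)[0][0]; r=cv2.minAreaRect(cn)
    B=cv2.boxPoints(r); P=np.array([plane(t,*q,.04) for q in B]); e=[np.linalg.norm(P[j]-P[(j+1)%4]) for j in range(4)]
    j=int(np.argmax(e[:2])); d=P[(j+1)%4]-P[j]; print(th,st[i],B.tolist(),P,e[:2],np.degrees(np.arctan2(d[1],d[0])))
# balls
print(tri(t,(115+43.4,165+51),load('scene0'),(130+405/5,275+150/5)), plane(t,158.5,216,.05),plane(t,163,217.8,.05))
print(plane(t,144.8,211,.079),plane(load('scene0'),198.4,300.4,.079))
E
```

```text
120 [137 204  45  25 490] [[135.79891967773438, 213.08847045898438], [139.94638061523438, 202.423583984375], [182.3646240234375, 218.9195556640625], [178.2171630859375, 229.58444213867188]] [[0.5121 0.34   0.04  ]
 [0.5399 0.3299 0.04  ]
 [0.4969 0.219  0.04  ]
 [0.4693 0.2293 0.04  ]] [np.float64(0.02953384888087435), np.float64(0.1189913846483961)] -111.20857148369812
150 [137 204  45  24 461] [[136.10948181152344, 212.9488983154297], [139.78831481933594, 202.8321075439453], [182.3430633544922, 218.3065643310547], [178.6642303466797, 228.42335510253906]] [[0.5125 0.3392 0.04  ]
 [0.5388 0.3303 0.04  ]
 [0.4984 0.2191 0.04  ]
 [0.4723 0.2282 0.04  ]] [np.float64(0.02779678753877464), np.float64(0.11834108024232512)] -109.95679835381861
190 [138 204  43  24 397] [[136.52577209472656, 212.43301391601562], [140.0566864013672, 203.25259399414062], [181.6030731201172, 219.23196411132812], [178.07215881347656, 228.41238403320312]] [[0.5138 0.3381 0.04  ]
 [0.5377 0.3296 0.04  ]
 [0.496  0.2209 0.04  ]
 [0.4723 0.2297 0.04  ]] [np.float64(0.025388442471876948), np.float64(0.11635538313460711)] -110.99512152358584
(array([0.5058, 0.2853, 0.0178]), np.float64(0.0005952730802500629)) [0.5038 0.279  0.05  ] [0.4991 0.2674 0.05  ]
[0.5143 0.3082 0.079 ] [0.5123 0.3117 0.079 ]
```

```bash
cat >> h.py <<'E'
def need(target,psi=None,pitch=0):
    """remaining shift in current tool axes (cm) and turn (rotvec, rad, tool axes). psi: heading of tool x (deg), pitch: nose-down deg"""
    from scipy.spatial.transform import Rotation as Ro
    s=read_state(); R=np.array(s['tcp_rot']); d=np.array(target)-s['position']
    out=[R.T@d*100]
    if psi is not None:
        x=np.array([np.cos(np.radians(psi)),np.sin(np.radians(psi)),0]); z=np.array([0,0,-1.]); G=np.c_[x,np.cross(z,x),z]
        G=Ro.from_rotvec(x*np.radians(pitch)*-1).as_matrix()@G
        out.append(Ro.from_matrix(R.T@G).as_rotvec())
    print('pos',np.round(s['position'],4),'psi',round(np.degrees(np.arctan2(R[1,0],R[0,0])),2),'t',s['time_s'],'F',np.round(s['force'],1),'op',round(s['opening'],3),'j',np.round(s['joint_positions'],1))
    for o in out: print(np.round(o,4))
E
python3 -m crank '[[[0,-2,0],[0,0,-0.1417]],[[0,-3,0],[0,0,-0.1417]],[[0,-4,0],[0,0,-0.1417]],[[0,-4,0],[0,0,-0.1417]],[[0,-4,0],[0,0,-0.1417]],[[0,-2,0],[0,0,-0.1417]],[[0,0,0],[0,0,0]]]' -0.2
python3 -c "
from h import *
need([.48,-.2,.22],-20.7);need([.513,.31,.2],-20.7)"
```

```text
time_s: 0.85
position: [0.3598, -0.4589, 0.2222]
tcp_rot: [[0.937, -0.35, -0.001], [-0.35, -0.937, 0.003], [-0.002, -0.002, -1.0]]
force: [0.0, -0.6, -0.8]
opening: 0.606
pos [ 0.3598 -0.4589  0.2222] psi -20.5 t 0.85 F [ 0.  -0.6 -0.8] op 0.606 j [-62.9  27.1  88.2   0.   64.9 -42.4]
[  2.1953 -28.4554   0.2769]
[-0.0022  0.0016  0.0035]
pos [ 0.3598 -0.4589  0.2222] psi -20.5 t 0.85 F [ 0.  -0.6 -0.8] op 0.606 j [-62.9  27.1  88.2   0.   64.9 -42.4]
[-12.5689 -77.3774   2.4075]
[-0.0022  0.0016  0.0035]
```

```bash

python3 -m crank '[[[0.2,-2,0],[0,0,0]],[[0.4,-4,0],[0,0,0]],[[0.4,-4.5,0],[0,0,0]],[[0.4,-4.5,0],[0,0,0]],[[0.4,-4.5,0],[0,0,0]],[[0.4,-4.5,0],[0,0,0]],[[-0.5,-4.5,0],[0,0,0]],[[-1,-4.5,0],[0,0,0]],[[-1,-4.5,0],[0,0,0]],[[-1,-4.5,0],[0,0,0]],[[-1,-4.5,0],[0,0,0]],[[-1,-4.5,0],[0,0,0]]]'
python3 -m crank '[[[-1.4,-4.5,0.2],[0,0,0]],[[-1.4,-4.5,0.2],[0,0,0]],[[-1.4,-4.5,0.2],[0,0,0]],[[-1.4,-4.5,0.2],[0,0,0]],[[-1.4,-4,0.2],[0,0,0]],[[-0.8,-2,0.2],[0,0,0]],[[0,0,0],[0,0,0]]]'
python3 -c "
from h import *
need([.513,.31,.2],-20.7)
grab('wrist','w1')"
```

```text
time_s: 2.05
position: [0.5084, 0.0279, 0.2227]
tcp_rot: [[0.934, -0.358, 0.001], [-0.358, -0.934, -0.0], [0.001, -0.0, -1.0]]
force: [0.3, -0.7, 0.5]
opening: 0.595
time_s: 2.75
position: [0.52, 0.2812, 0.2101]
tcp_rot: [[0.936, -0.353, 0.0], [-0.353, -0.936, 0.001], [-0.0, -0.001, -1.0]]
force: [0.4, -0.7, 0.1]
opening: 0.595
pos [0.52   0.2812 0.2101] psi -20.68 t 2.75 F [ 0.4 -0.7  0.1] op 0.595 j [17.6 28.4 87.9  0.  63.7 38.2]
[-1.6715 -2.4421  1.0093]
[-0.0008  0.0003  0.0003]
```

View pics/w1.png

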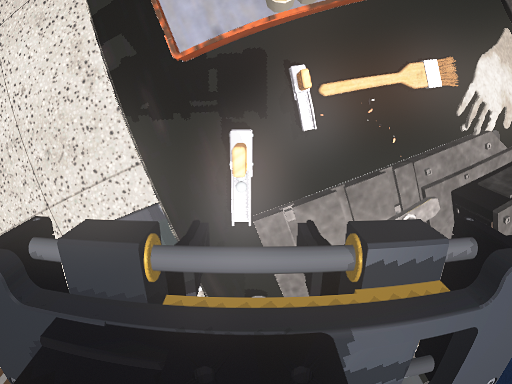

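The wrist view shows the large scoop with its grip near (239,158) and its spout end at (241,225). I'll zoom in and measure with the fisheye rays.

```bash
cat >> h.py <<'E'
def fray(c,u,v):
    K=c['camera_matrix']; a=(u-K[0,2])/K[0,0]; b=(v-K[1,2])/K[1,1]; r=np.hypot(a,b)
    d=np.array([np.sin(r)*a/r,np.sin(r)*b/r,np.cos(r)]); R=c['R']; return -R.T@c['t'],R.T@d
def fplane(c,u,v,z):
    o,d=fray(c,u,v); return o+d*(z-o[2])/d[2]
E
python3 - <<'E'
from h import *
np.set_printoptions(precision=4,suppress=True)
c=load('w1'); a=c['pixels'][120:235,210:275,::-1]; cv2.imwrite('pics/w1z.png',cv2.resize(a,None,fx=6,fy=5,interpolation=2))
p=c['pixels'].astype(int); k=np.zeros(p.shape[:2],np.uint8); k[125:200,225:265]=((p[:,:,0]-p[:,:,2]>70)&(p[:,:,0]>215))[125:200,225:265]
n,l,st,ce=cv2.connectedComponentsWithStats(k); print(st[1:],ce[1:])
E
```

```text
[[232 146  15  31 124]
 [244 175   1   1   1]] [[239.1452 158.1855]
 [244.     175.    ]]
```

View pics/w1z.png

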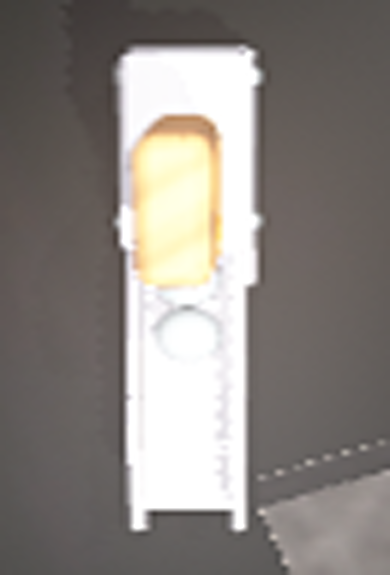

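```bash
python3 - <<'E'
from h import *
np.set_printoptions(precision=4,suppress=True)
c=load('w1')
g=fplane(c,239.3,161.6,.079); print(g)
for h in(.03,.043):
    q=[fplane(c,*u,h) for u in((241,130),(241.7,173),(241.9,225))]; print(q)
    for i,j in((0,1),(1,2),(0,2)):
        d=q[j]-q[i]; print(np.degrees(np.arctan2(d[1],d[0])),end=' ')
    d=q[2]-g; print('grip-end',np.degrees(np.arctan2(d[1],d[0])),np.hypot(*d[:2]))
need([g[0],g[1],.12],-20.7)
E
```

```text
[0.5178 0.3105 0.079 ]
[array([0.528 , 0.3379, 0.03  ]), array([0.5108, 0.2907, 0.03  ]), array([0.4875, 0.2301, 0.03  ])]
-110.07386624555977 -110.99166106659581 -110.59107077521574 grip-end -110.59825551487992 0.08589148404140935
[array([0.5287, 0.3382, 0.043 ]), array([0.5121, 0.2928, 0.043 ]), array([0.4898, 0.2346, 0.043 ])]
-110.07386624555986 -110.9916610665958 -110.59107077521577 grip-end -110.23840371488147 0.0809227984824195
pos [0.52   0.2794 0.2101] psi -20.73 t 2.8 F [ 0.5 -0.6  0.1] op 0.599 j [17.4 28.4 87.9 -0.  63.7 38.2]
[-1.3097 -2.8292  9.0092]
[ 0.0006  0.0002 -0.0004]
```

```bash

python3 -m crank '[[[-0.5,-1,1.5],[0,0,0]],[[-0.6,-1,2.5],[0,0,0]],[[-0.4,-0.9,2.5],[0,0,0]],[[0,0,1.5],[0,0,0]],[[0,0,0],[0,0,0]],[[0,0,0],[0,0,0]]]'
python3 -c "
from h import *
need([.516,.310,.048],-20.6)
c=grab('wrist','w2');grab('scene','s2')
print(fplane(c,1,1,0)[:0])
a=cv2.imread('pics/s2.png')[220:340,130:290];cv2.imwrite('pics/s2z.png',cv2.resize(a,None,fx=4,fy=4,interpolation=2))
"
```

```text
time_s: 3.4
position: [0.5165, 0.3102, 0.13]
tcp_rot: [[0.935, -0.356, -0.001], [-0.356, -0.935, -0.0], [-0.001, 0.001, -1.0]]
force: [0.3, -0.4, -0.2]
opening: 0.597
pos [0.5165 0.3102 0.13  ] psi -20.85 t 3.4 F [ 0.3 -0.4 -0.2] op 0.597 j [20.4 35.2 90.1 -0.  54.8 41.2]
[-0.0369  0.0284  8.2012]
[ 0.0008  0.0009 -0.0043]
[]
```

View pics/s2z.png

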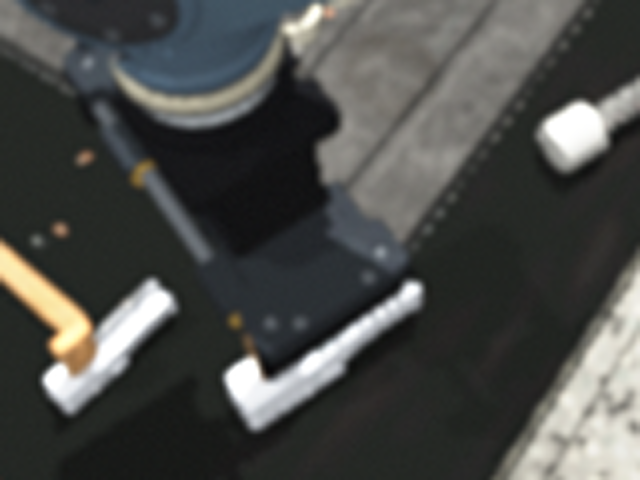

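View pics/w2.png

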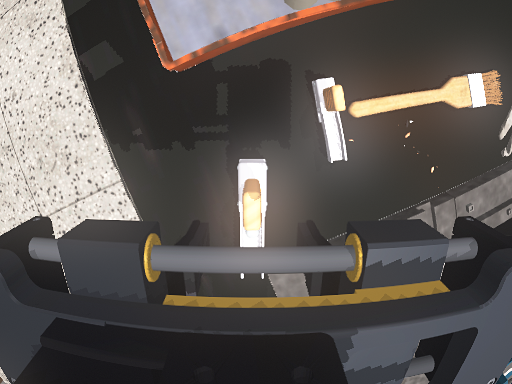

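The wrist view shows the grip at (252,200), centred between the fingers at about columns 190 and 315. I'll descend.

```bash

python3 -m crank '[[[0,0,1],[0,0,0]],[[0,0,2],[0,0,0]],[[0,0,2],[0,0,0]],[[0,0,1.6],[0,0,0]],[[0,0,1],[0,0,0]],[[0,0,0.6],[0,0,0]],[[0,0,0],[0,0,0]],[[0,0,0],[0,0,0]]]'
python3 -m crank '[[[0,0,0],[0,0,0]],[[0,0,0],[0,0,0]],[[0,0,0],[0,0,0]],[[0,0,0],[0,0,0]],[[0,0,0],[0,0,0]],[[0,0,0],[0,0,0]],[[0,0,0],[0,0,0]],[[0,0,0],[0,0,0]]]' 1
python3 -c "
from h import *
need([.516,.310,.048],-20.6)"
```

```text
time_s: 4.3
position: [0.517, 0.3113, 0.0491]
tcp_rot: [[0.935, -0.354, 0.001], [-0.354, -0.935, 0.0], [0.001, -0.001, -1.0]]
force: [-0.0, 0.8, 0.2]
opening: 0.602
time_s: 5.1
position: [0.5164, 0.3111, 0.0486]
tcp_rot: [[0.935, -0.354, -0.0], [-0.354, -0.935, 0.0], [-0.0, 0.0, -1.0]]
force: [-0.3, 0.4, 0.2]
opening: 0.163
pos [0.5164 0.3111 0.0486] psi -20.73 t 5.1 F [-0.3  0.4  0.2] op 0.163 j [20.5 42.1 92.6  0.  45.4 41.2]
[-0.0003  0.1188  0.0559]
[ 0.      0.0001 -0.0023]
```

```bash

python3 -m crank '[[[0,0,-0.4],[0,0,0]],[[0,0,-0.8],[0,0,0]],[[0,0,-1.2],[0,0,0]],[[0,0,-1.6],[0,0,0]],[[0,0,-1.6],[0,0,0]],[[0,0,-1.6],[0,0,0]],[[0,0,-1.6],[0,0,0]],[[0,0,-1.4],[0,0,0]],[[0,0,-1],[0,0,0]],[[0,0,-0.5],[0,0,0]],[[0,0,-0.2],[0,0,0]],[[0,0,0],[0,0,0]]]'
python3 -c "
from h import *
need([.43,.1,.165],-20.6)
c=grab('wrist','w3');c=grab('scene','s3');c=grab('top','t3')
cv2.imwrite('pics/w3z.png',cv2.resize(cv2.imread('pics/w3.png')[120:300,180:330],None,fx=4,fy=3,interpolation=2))
cv2.imwrite('pics/s3z.png',cv2.resize(cv2.imread('pics/s3.png')[200:330,130:290],None,fx=4,fy=4,interpolation=2))"
```

```text
time_s: 6.3
position: [0.5163, 0.311, 0.1674]
tcp_rot: [[0.935, -0.354, -0.0], [-0.354, -0.935, -0.0], [-0.0, 0.0, -1.0]]
force: [-0.5, -0.1, -1.1]
opening: 0.155
pos [0.5163 0.311  0.1674] psi -20.73 t 6.3 F [-0.5 -0.1 -1.1] op 0.155 j [20.5 32.3 88.4 -0.  59.3 41.2]
[-0.5999 22.7869  0.2476]
[ 0.0004  0.0004 -0.0023]
```

View pics/w3z.png

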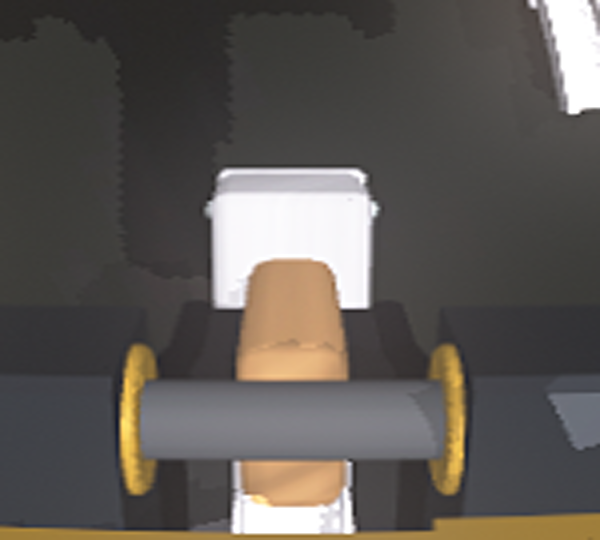

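View pics/s3z.png

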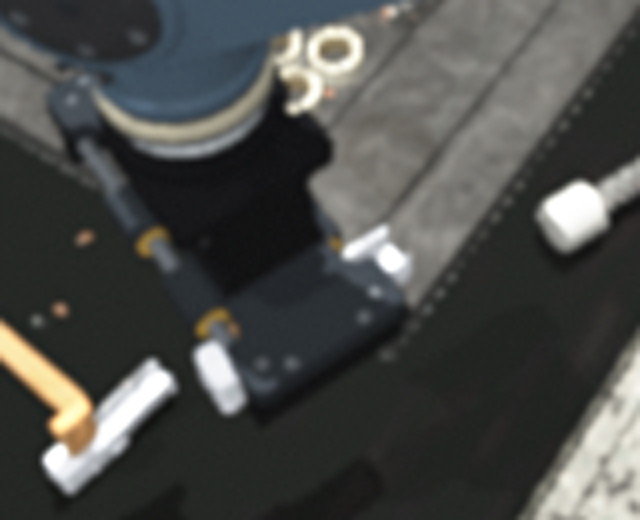

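View pics/t3.png

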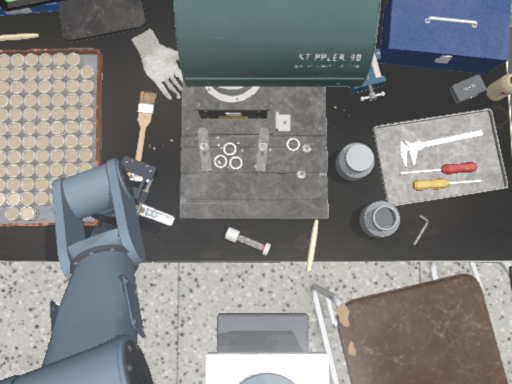

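The lift worked: the scoop hangs level in the jaws, with its spout at about (173,218) in the top view. Now I'll carry it smoothly.

```bash

python3 -m crank '[[[0,0.4,0],[0,0,0]],[[0,0.8,0],[0,0,0]],[[0,1.3,0],[0,0,0]],[[0,1.8,0],[0,0,0]],[[0,2.3,0],[0,0,0]],[[0,2.6,0],[0,0,0]],[[0,2.6,0],[0,0,0]],[[0,2.6,0],[0,0,0]],[[0,2.3,0],[0,0,0]],[[0,1.8,0],[0,0,0]],[[0,1.3,0],[0,0,0]],[[0,0.8,0],[0,0,0]]]'
python3 -m crank '[[[0,0.4,0],[0,0,-0.05]],[[0,0,0],[0,0,-0.1]],[[0,0,0],[0,0,-0.14]],[[0,0,0],[0,0,-0.14]],[[0,0,0],[0,0,-0.14]],[[0,0,0],[0,0,-0.14]],[[0,0,0],[0,0,-0.14]],[[0,0,0],[0,0,-0.14]],[[0,0,0],[0,0,-0.14]],[[0,0,0],[0,0,-0.14]],[[0,0,0],[0,0,-0.1]],[[0,0,0],[0,0,-0.03]]]'
python3 -c "
from h import *
need([.413,-.242,.167],59.7)"
```

```text
time_s: 7.65
position: [0.4428, 0.1172, 0.1677]
tcp_rot: [[0.935, -0.355, -0.0], [-0.355, -0.935, -0.0], [-0.0, 0.0, -1.0]]
force: [-0.7, 0.2, -1.9]
opening: 0.158
time_s: 8.85
position: [0.4422, 0.1148, 0.1676]
tcp_rot: [[0.506, 0.862, 0.0], [0.862, -0.506, 0.0], [0.0, 0.0, -1.0]]
force: [-0.6, -0.3, -2.3]
opening: 0.159
pos [0.4422 0.1148 0.1676] psi 59.58 t 8.85 F [-0.6 -0.3 -2.3] op 0.159 j [  0.5  22.5 108.9   0.   48.6 -59.1]
[-32.2474  15.5423   0.0546]
[ 0.0002 -0.0003 -0.0021]
```

```bash

python3 -m crank '[[[-0.5,0.24,0],[0,0,0]],[[-1,0.48,0],[0,0,0]],[[-1.6,0.77,0],[0,0,0]],[[-2.2,1.06,0],[0,0,0]],[[-2.6,1.25,0],[0,0,0]],[[-2.8,1.35,0],[0,0,0]],[[-2.8,1.35,0],[0,0,0]],[[-2.8,1.35,0],[0,0,0]],[[-2.8,1.35,0],[0,0,0]],[[-2.8,1.35,0],[0,0,0]],[[-2.8,1.35,0],[0,0,0]],[[-2.6,1.25,0],[0,0,0]]]'
python3 -m crank '[[[-2.2,1.06,0],[0,0,0]],[[-1.5,0.72,0],[0,0,0]],[[-0.8,0.39,0],[0,0,0]],[[-0.4,0.19,0],[0,0,0]],[[0,0,0],[0,0,0]],[[0,0,0],[0,0,0]],[[0,0,0],[0,0,0]]]'
python3 -c "
from h import *
need([.413,-.242,.167],59.7)
for n in ('wrist','scene','top'): grab(n,n[0]+'4')
cv2.imwrite('pics/s4z.png',cv2.resize(cv2.imread('pics/s4.png')[70:190,240:400],None,fx=5,fy=5,interpolation=2))
cv2.imwrite('pics/t4z.png',cv2.resize(cv2.imread('pics/t4.png')[150:270,310:430],None,fx=5,fy=5,interpolation=2))"
```

```text
time_s: 10.05
position: [0.4161, -0.1895, 0.1676]
tcp_rot: [[0.51, 0.86, 0.0], [0.86, -0.51, -0.0], [-0.0, 0.0, -1.0]]
force: [-0.1, -0.3, -1.6]
opening: 0.154
time_s: 10.75
position: [0.4122, -0.2403, 0.1675]
tcp_rot: [[0.507, 0.862, -0.0], [0.862, -0.507, 0.001], [0.0, -0.001, -1.0]]
force: [-0.3, 0.9, -1.4]
opening: 0.159
pos [ 0.4122 -0.2403  0.1675] psi 59.55 t 10.75 F [-0.3  0.9 -1.4] op 0.159 j [ -43.7   23.8  106.2    0.    50.1 -103.3]
[-0.102   0.1551  0.0503]
[-0.0008 -0.0004 -0.0026]
```

View pics/s4z.png

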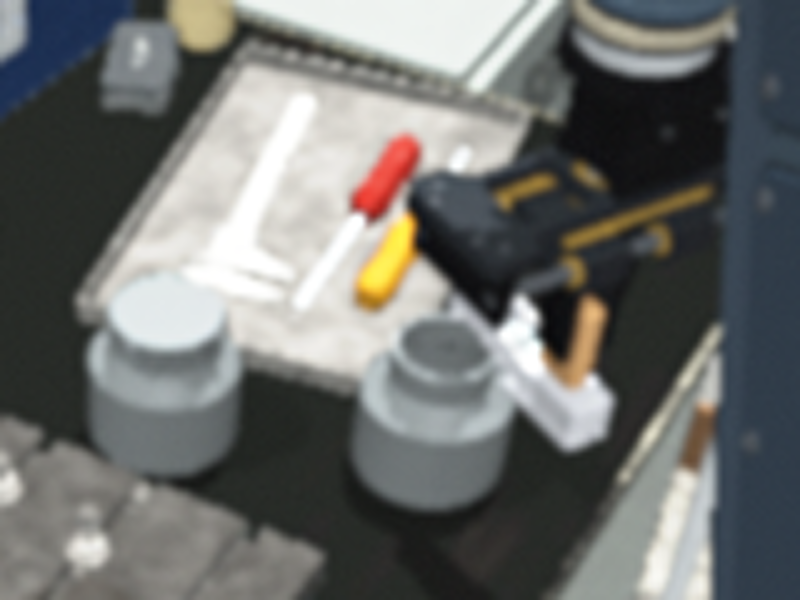

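View pics/t4z.png

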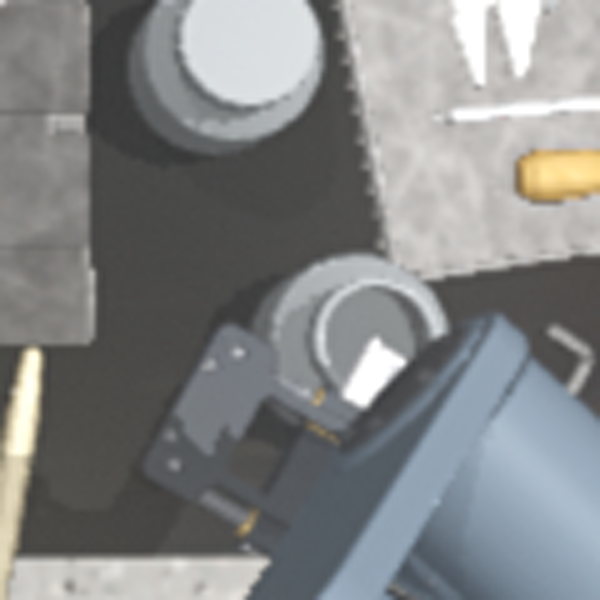

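View pics/w4.png

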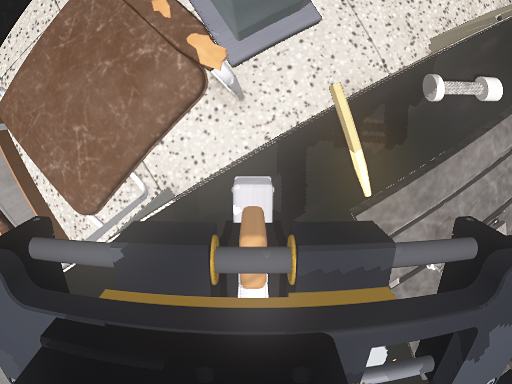

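```bash
python3 - <<'E'
from h import *
np.set_printoptions(precision=4,suppress=True)
t=load('top0');s=load('scene0')
for z in(.135,.14,.145): print(plane(t,388.3,219.5,z))
st=read_state();p=np.array(st['position']);R=np.array(st['tcp_rot']); print('pred lip',p+R[:,1]*.0835+R[:,2]*.0423, R[:,1])
# predicted lip px
l=p+R[:,1]*.0835+R[:,2]*.0423; print(proj(t,l),proj(s,l),'mouth',proj(t,[.494,-.289,.09]),proj(s,[.494,-.289,.09]))
E
python3 -c "
import cv2
cv2.imwrite('pics/s4y.png',cv2.resize(cv2.imread('pics/s4.png')[115:170,305:370],None,fx=11,fy=10,interpolation=2))"
```

```text
[ 0.4886 -0.2883  0.135 ]
[ 0.4882 -0.287   0.14  ]
[ 0.4879 -0.2856  0.145 ]
pred lip [ 0.4843 -0.2831  0.1253] [ 0.862  -0.507  -0.0002]
[385.1163 221.5245] [333.2394 132.0763] mouth [383.5898 218.4969] [329.2797 139.2654]
```

View pics/s4y.png

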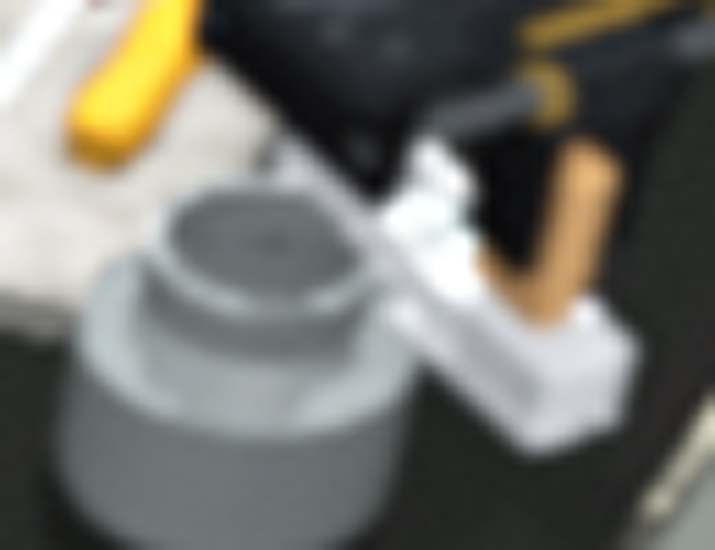

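Top-view measurements put the lip about 10 mm short of the mouth centre and on the scoop's side. I'll lower it level by 4 cm.

```bash

python3 -m crank '[[[0,0,0.3],[0,0,0]],[[0,0,0.6],[0,0,0]],[[0,0,0.8],[0,0,0]],[[0,0,0.8],[0,0,0]],[[0,0,0.7],[0,0,0]],[[0,0,0.5],[0,0,0]],[[0,0,0.3],[0,0,0]],[[0,0,0],[0,0,0]],[[0,0,0],[0,0,0]],[[0,0,0],[0,0,0]],[[0,0,0],[0,0,0]]]'
python3 -c "
from h import *
need([.4122,-.2403,.1275],59.7)
for n in ('scene','top'): grab(n,n[0]+'5')
cv2.imwrite('pics/s5z.png',cv2.resize(cv2.imread('pics/s5.png')[115:185,300:380],None,fx=8,fy=8,interpolation=2))
cv2.imwrite('pics/t5z.png',cv2.resize(cv2.imread('pics/t5.png')[190:250,350:410],None,fx=8,fy=8,interpolation=2))"
```

```text
time_s: 12.0
position: [0.4124, -0.2416, 0.1278]
tcp_rot: [[0.508, 0.862, 0.001], [0.862, -0.508, -0.0], [-0.0, 0.001, -1.0]]
force: [-1.1, -0.0, -1.5]
opening: 0.156
pos [ 0.4124 -0.2416  0.1278] psi 59.49 t 12.0 F [-1.1 -0.  -1.5] op 0.156 j [ -43.8   27.8  108.1    0.    44.  -103.3]
[ 0.1004 -0.0871  0.0348]
[ 0.0007  0.0002 -0.0037]
```

View pics/s5z.png

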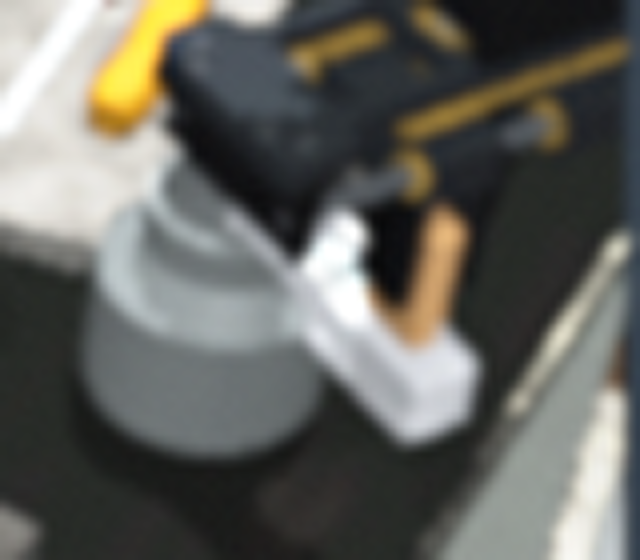

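View pics/t5z.png

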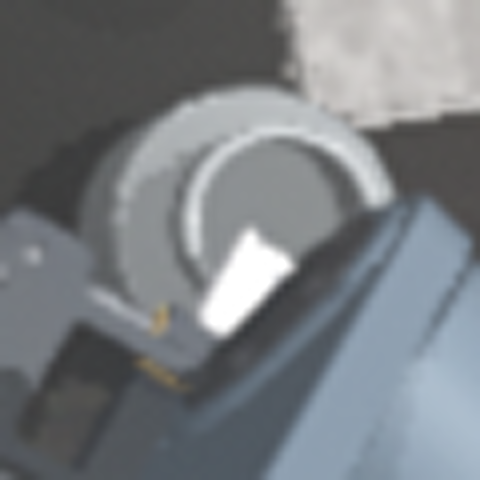

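The spout tip sits in the near half of the mouth, level, with no contact force. Now I'll tip about the lip (about 8.35 cm ahead of and 4.2 cm below the TCP).

```bash
sed -i 's/\*np.radians(pitch)\*-1/*np.radians(pitch)/' h.py
python3 -m crank '[[[0,0.13,-0.25],[0.03,0,0]],[[0,0.27,-0.49],[0.06,0,0]],[[0,0.27,-0.49],[0.06,0,0]],[[0,0.27,-0.49],[0.06,0,0]],[[0,0.27,-0.49],[0.06,0,0]],[[0,0.27,-0.49],[0.06,0,0]],[[0,0.27,-0.49],[0.06,0,0]],[[0,0.13,-0.25],[0.03,0,0]],[[0,0,0],[0,0,0]],[[0,0,0],[0,0,0]]]'
cat > lip.py <<'E'
from h import *
s=read_state();p=np.array(s['position']);R=np.array(s['tcp_rot']);print('lip',np.round(p+R[:,1]*.0835+R[:,2]*.0423,4),'tilt',np.degrees(np.arccos(-R[2,2])),'F',np.round(s['force'],1),'op',round(s['opening'],3),'j',np.round(s['joint_positions'],1))
E
python3 lip.py
python3 -c "
from h import *
for n in ('scene','top'): grab(n,n[0]+'6')
cv2.imwrite('pics/s6z.png',cv2.resize(cv2.imread('pics/s6.png')[105:185,300:380],None,fx=7,fy=7,interpolation=2))
cv2.imwrite('pics/t6z.png',cv2.resize(cv2.imread('pics/t6.png')[190:250,350:410],None,fx=8,fy=8,interpolation=2))"
```

```text
time_s: 13.1
position: [0.4333, -0.2537, 0.1575]
tcp_rot: [[0.508, 0.787, -0.351], [0.862, -0.464, 0.207], [0.0, -0.408, -0.913]]
force: [0.0, 0.5, -2.5]
opening: 0.16
lip [ 0.4841 -0.2837  0.0848] tilt 24.049263160634048 F [ 0.   0.5 -2.5] op 0.16 j [-40.6  36.6  86.5  -4.1  80.6 -98.5]
```

View pics/s6z.png

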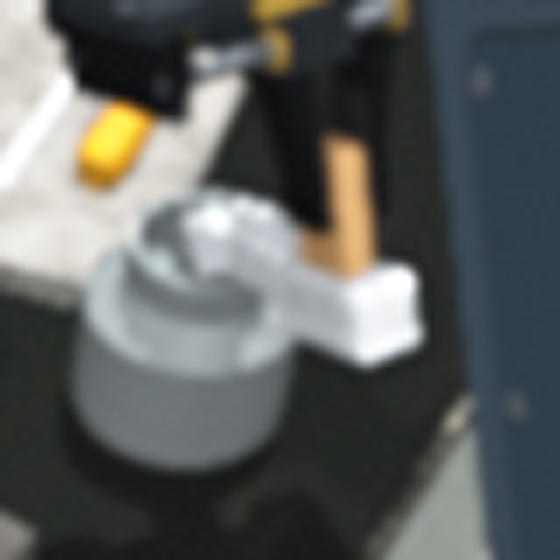

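View pics/t6z.png

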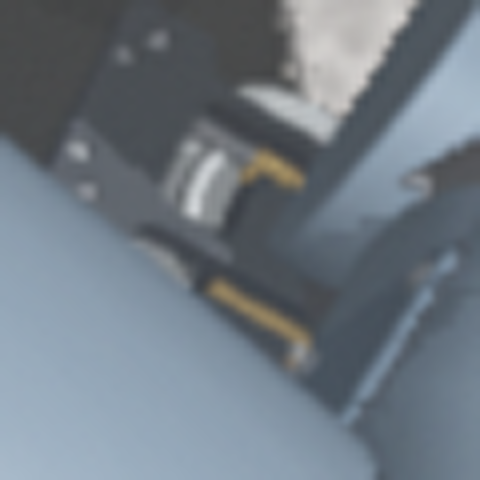

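Scene view at 24° shows the spout sloping into the mouth and no contact. I'll continue to about 43°.

```bash

python3 -m crank '[[[0,0.13,-0.25],[0.03,0,0]],[[0,0.22,-0.41],[0.05,0,0]],[[0,0.22,-0.41],[0.05,0,0]],[[0,0.22,-0.41],[0.05,0,0]],[[0,0.22,-0.41],[0.05,0,0]],[[0,0.22,-0.41],[0.05,0,0]],[[0,0.22,-0.41],[0.05,0,0]],[[0,0,0],[0,0,0]],[[0,0,0],[0,0,0]],[[0,0,0],[0,0,0]],[[0,0,0],[0,0,0]],[[0,0,0],[0,0,0]]]'
python3 lip.py
python3 -c "
from h import *
grab('scene','s7')
cv2.imwrite('pics/s7z.png',cv2.resize(cv2.imread('pics/s7.png')[105:185,300:380],None,fx=7,fy=7,interpolation=2))"
```

```text
time_s: 14.4
position: [0.4561, -0.2673, 0.1734]
tcp_rot: [[0.508, 0.631, -0.587], [0.861, -0.372, 0.346], [-0.0, -0.681, -0.732]]
force: [-0.2, 0.7, -1.7]
opening: 0.16
lip [ 0.484  -0.2837  0.0856] tilt 42.93066841655999 F [-0.2  0.7 -1.7] op 0.16 j [-39.1  47.   69.8  -6.  105.8 -97.9]
```

View pics/s7z.png

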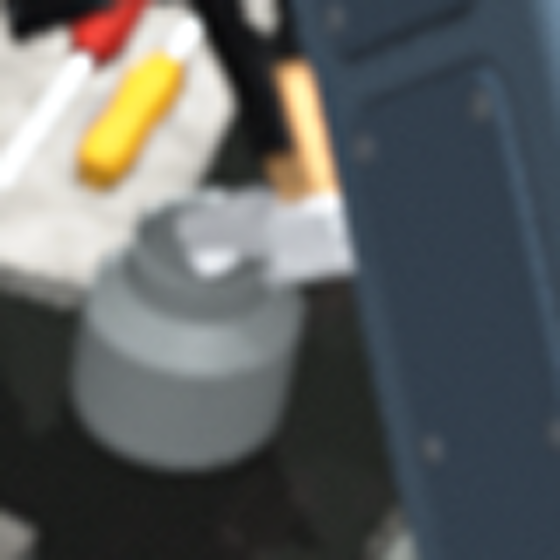

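```bash

python3 -m crank '[[[0,0.18,-0.33],[0.04,0,0]],[[0,0,0],[0,0,0]],[[0,0,0],[0,0,0]],[[0,0,0],[0,0,0]],[[0,0,0],[0,0,0]],[[0,0,0],[0,0,0]],[[0,0,0],[0,0,0]],[[0,0,0],[0,0,0]],[[0,0,0],[0,0,0]],[[0,0,0],[0,0,0]],[[0,0,0],[0,0,0]],[[0,0,0],[0,0,0]]]'
python3 lip.py
python3 -c "
from h import *
grab('scene','s8');grab('wrist','w8');grab('top','t8')
cv2.imwrite('pics/s8z.png',cv2.resize(cv2.imread('pics/s8.png')[105:185,300:380],None,fx=7,fy=7,interpolation=2))"
```

```text
time_s: 15.65
position: [0.4594, -0.2692, 0.1741]
tcp_rot: [[0.508, 0.606, -0.612], [0.861, -0.357, 0.361], [-0.0, -0.71, -0.704]]
force: [0.0, 0.2, -1.1]
opening: 0.161
lip [ 0.4841 -0.2838  0.085 ] tilt 45.26635021471816 F [ 0.   0.2 -1.1] op 0.161 j [-38.9  48.4  67.7  -6.3 108.7 -98. ]
```

View pics/s8z.png

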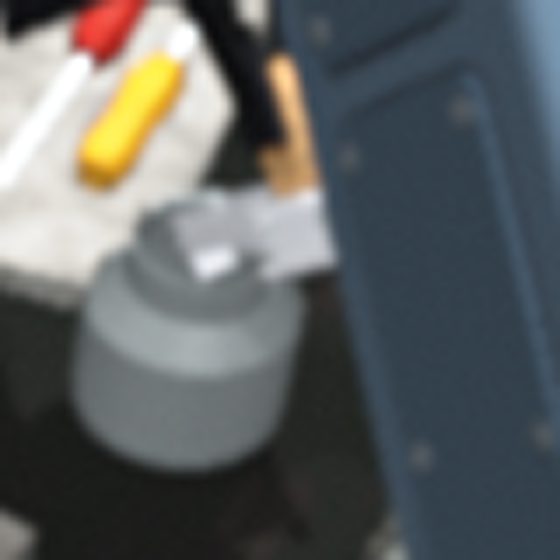

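View pics/w8.png

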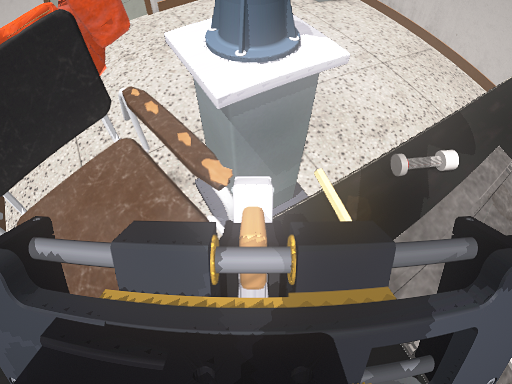

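View pics/t8.png

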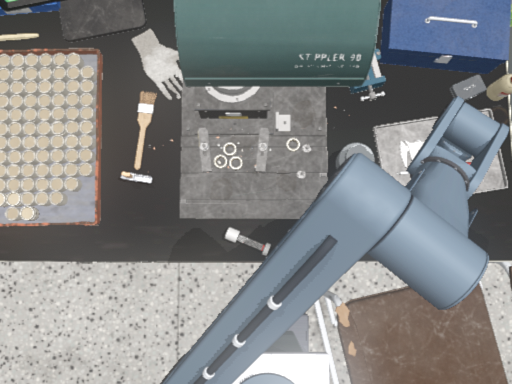

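Nothing spilled is visible. The pour looks complete, but the trough is hidden. I'll level out about the lip and check.

```bash

python3 -m crank '[[[0,-0.13,0.26],[-0.03,0,0]],[[0,-0.24,0.51],[-0.06,0,0]],[[0,-0.24,0.51],[-0.06,0,0]],[[0,-0.24,0.51],[-0.06,0,0]],[[0,-0.24,0.51],[-0.06,0,0]],[[0,-0.24,0.51],[-0.06,0,0]],[[0,-0.24,0.51],[-0.06,0,0]],[[0,-0.24,0.51],[-0.06,0,0]],[[0,-0.24,0.51],[-0.06,0,0]],[[0,-0.24,0.51],[-0.06,0,0]],[[0,-0.24,0.51],[-0.06,0,0]],[[0,-0.24,0.51],[-0.06,0,0]]]'
python3 lip.py; python3 -c "
from h import *
need([.4122,-.2415,.1275],59.7)
grab('scene','s9')
cv2.imwrite('pics/s9z.png',cv2.resize(cv2.imread('pics/s9.png')[105:185,300:380],None,fx=7,fy=7,interpolation=2))"
```

```text
time_s: 17.0
position: [0.4155, -0.2433, 0.1356]
tcp_rot: [[0.508, 0.857, -0.085], [0.862, -0.505, 0.05], [-0.0, -0.098, -0.995]]
force: [0.9, -0.5, -2.0]
opening: 0.156
lip [ 0.4836 -0.2834  0.0853] tilt 5.628234733774619 F [ 0.9 -0.5 -2. ] op 0.156 j [ -42.9   29.2  103.2   -1.5   53.2 -101.4]
pos [ 0.4155 -0.2433  0.1356] psi 59.49 t 17.0 F [ 0.9 -0.5 -2. ] op 0.156 j [ -42.9   29.2  103.2   -1.5   53.2 -101.4]
[-0.0123 -0.2985  0.8462]
[-0.0982 -0.0001 -0.0036]
```

View pics/s9z.png

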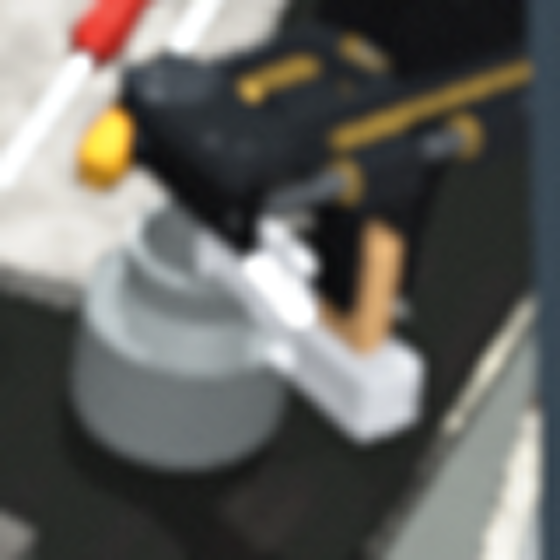

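The trough is now uniformly white with no ball shapes. I'll level it and lift out.

```bash

python3 -m crank '[[[0,-0.2,0.42],[-0.049,0,0]],[[0,-0.2,0.42],[-0.049,0,0]],[[0,0,0],[0,0,0]],[[0,0,-0.5],[0,0,0]],[[0,0,-1],[0,0,0]],[[0,0,-1.5],[0,0,0]],[[0,0,-1.5],[0,0,0]],[[0,0,-1],[0,0,0]],[[0,0,-0.5],[0,0,0]],[[0,0,0],[0,0,0]]]'
python3 -m crank '[[[0.5,-0.3,0],[0,0,0]],[[1,-0.5,0],[0,0,0]],[[2,-1,0],[0,0,0]],[[3,-1.4,0],[0,0,0]],[[3,-1.4,0],[0,0,0]],[[3,-1.4,0],[0,0,0]],[[3,-1.4,0],[0,0,0]],[[3,-1.4,0],[0,0,0]],[[3,-1.4,0],[0,0,0]],[[2,-1,0],[0,0,0]],[[1,-0.5,0],[0,0,0]],[[0,0,0],[0,0,0]]]'
python3 -c "
from h import *
need([.4422,.1148,.1675],59.7)
grab('scene','s10');grab('top','t10')
a=cv2.resize(cv2.imread('pics/s10.png')[110:185,290:370],None,fx=5,fy=5,interpolation=2)
b=cv2.resize(cv2.imread('pics/t10.png')[190:250,350:410],None,fx=6,fy=6.25,interpolation=2)
cv2.imwrite('pics/m10.png',np.hstack([a,b]))"
```

```text
time_s: 18.05
position: [0.4126, -0.2418, 0.1882]
tcp_rot: [[0.508, 0.862, -0.0], [0.862, -0.508, -0.0], [-0.0, -0.0, -1.0]]
force: [0.1, 0.1, -1.4]
opening: 0.156
time_s: 19.25
position: [0.4348, 0.0306, 0.1871]
tcp_rot: [[0.505, 0.863, -0.003], [0.863, -0.505, 0.001], [-0.0, -0.003, -1.0]]
force: [-0.5, -0.7, -2.0]
opening: 0.158
pos [0.4348 0.0306 0.1871] psi 59.65 t 19.25 F [-0.5 -0.7 -2. ] op 0.158 j [-1.080e+01  1.910e+01  1.103e+02  1.000e-01  5.070e+01 -7.040e+01]
[ 7.6385 -3.6103  1.9718]
[-0.0034  0.0005 -0.0008]
```

View pics/m10.png

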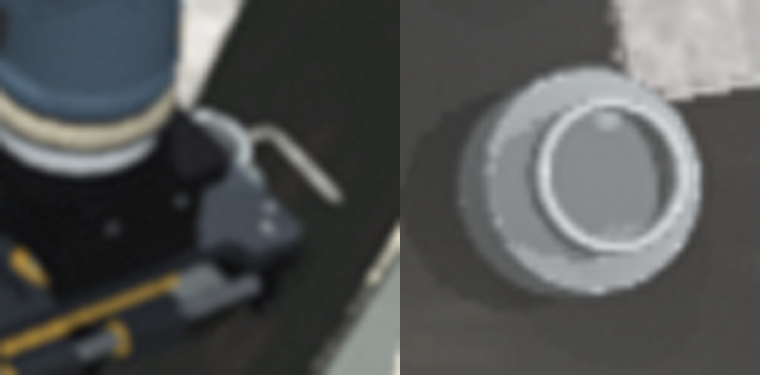

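View pics/s10.png

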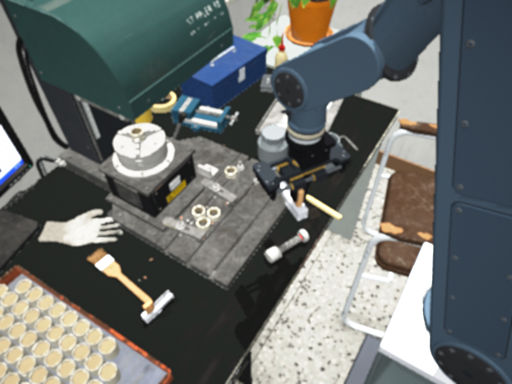

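View pics/t10.png

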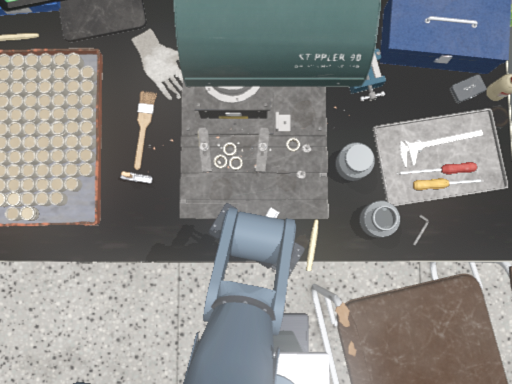

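The bottle is upright, with one bright ball visible at the far inside edge of its floor and nothing on the desk. Now I'll carry the scoop back to its original bare spot.

```bash

python3 -m crank '[[[0.6,-0.3,0],[0,0,0]],[[1.5,-0.7,0],[0,0,0.05]],[[2,-1,0],[0,0,0.1]],[[2,-0.8,0],[0,0,0.14]],[[1,-0.5,0],[0,0,0.14]],[[0.5,-0.3,0],[0,0,0.14]],[[0,0,0],[0,0,0.14]],[[0,0,0],[0,0,0.14]],[[0,0,0],[0,0,0.14]],[[0,0,0],[0,0,0.14]],[[0,0,0],[0,0,0.14]],[[0,0,0],[0,0,0.1]]]'
python3 -m crank '[[[0,-0.5,0],[0,0,0.03]],[[0,-1,0],[0,0,0]],[[0,-2,0],[0,0,0]],[[0,-2.5,0],[0,0,0]],[[0,-2.5,0],[0,0,0]],[[0,-2.5,0],[0,0,0]],[[0,-2.5,0],[0,0,0]],[[0,-2.5,0],[0,0,0]],[[0,-1.5,0],[0,0,0]],[[0,-0.8,0],[0,0,0]],[[0,0,0],[0,0,0]],[[0,0,0],[0,0,0]]]'
python3 -c "
from h import *
need([.516,.310,.0495],-20.7)
grab('scene','s11');grab('top','t11')
a=cv2.resize(cv2.imread('pics/s11.png')[110:185,290:370],None,fx=5,fy=5,interpolation=2)
b=cv2.resize(cv2.imread('pics/s11.png')[200:320,150:270],None,fx=3.125,fy=3.125,interpolation=2)
cv2.imwrite('pics/m11.png',np.hstack([a,b]))"
```

```text
time_s: 20.55
position: [0.4533, 0.1101, 0.1875]
tcp_rot: [[0.943, -0.332, -0.002], [-0.332, -0.943, 0.001], [-0.002, -0.0, -1.0]]
force: [-0.2, 0.6, -2.0]
opening: 0.162
time_s: 21.75
position: [0.5172, 0.2813, 0.1873]
tcp_rot: [[0.935, -0.354, -0.003], [-0.354, -0.935, 0.0], [-0.003, 0.001, -1.0]]
force: [-0.1, -0.6, -1.7]
opening: 0.157
pos [0.5172 0.2813 0.1873] psi -20.73 t 21.75 F [-0.1 -0.6 -1.7] op 0.157 j [17.6 29.9 89.4  0.1 60.9 38.3]
[-1.0851 -2.6577 13.785 ]
[ 0.001   0.0028 -0.0006]
```

View pics/m11.png

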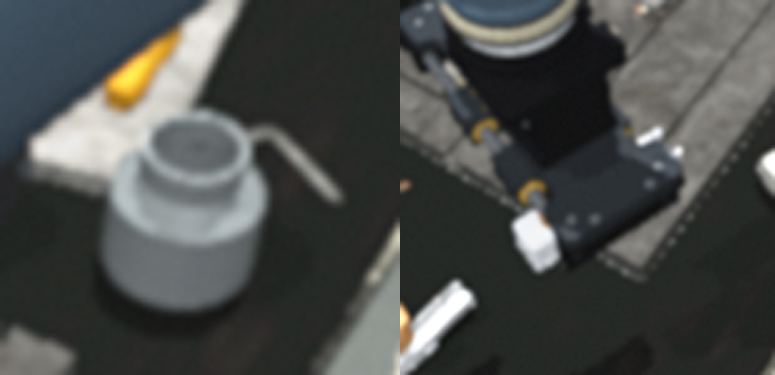

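```bash

python3 -m crank '[[[-0.5,-1.2,1],[0,0,0]],[[-0.6,-1.46,1.5],[0,0,0]],[[0,0,2],[0,0,0]],[[0,0,2],[0,0,0]],[[0,0,2],[0,0,0]],[[0,0,1.7],[0,0,0]],[[0,0,1.2],[0,0,0]],[[0,0,0.8],[0,0,0]],[[0,0,0.6],[0,0,0]],[[0,0,0.5],[0,0,0]],[[0,0,0.3],[0,0,0]],[[0,0,0],[0,0,0]]]'
python3 -c "
from h import *
need([.516,.310,.049],-20.7)"
```

```text
time_s: 23.05
position: [0.5167, 0.311, 0.0517]
tcp_rot: [[0.935, -0.354, -0.002], [-0.354, -0.935, 0.001], [-0.002, -0.0, -1.0]]
force: [-0.3, 0.3, -1.8]
opening: 0.16
pos [0.5167 0.311  0.0517] psi -20.74 t 23.05 F [-0.3  0.3 -1.8] op 0.16 j [20.4 41.8 92.4  0.1 45.8 41. ]
[-0.0274  0.1161  0.269 ]
[-0.0005  0.0019 -0.0007]
```

```bash

python3 -m crank '[[[0,0,0.1],[0,0,0]],[[0,0,0.1],[0,0,0]],[[0,0,0.05],[0,0,0]],[[0,0,0],[0,0,0]],[[0,0,0],[0,0,0]]]'
python3 -m crank '[[[0,0,0],[0,0,0]],[[0,0,0],[0,0,0]],[[0,0,0],[0,0,0]],[[0,0,0],[0,0,0]],[[0,0,0],[0,0,0]],[[0,0,0],[0,0,0]]]' -0.2
python3 -m crank '[[[0,0,-0.5],[0,0,0]],[[0,0,-1],[0,0,0]],[[0,0,-2],[0,0,0]],[[0,0,-3],[0,0,0]],[[0,0,-4],[0,0,0]],[[0,0,-3],[0,0,0]],[[0,-3,-2],[0,0,0]],[[0,-4,0],[0,0,0]],[[-2,-3,0],[0,0,0]],[[0,0,0],[0,0,0]]]'
```

```text
time_s: 23.55
position: [0.5167, 0.311, 0.0493]
tcp_rot: [[0.935, -0.354, -0.002], [-0.354, -0.935, 0.001], [-0.002, -0.0, -1.0]]
force: [-0.1, -1.0, -2.0]
opening: 0.16
time_s: 24.15
position: [0.5166, 0.311, 0.0492]
tcp_rot: [[0.935, -0.354, -0.002], [-0.354, -0.935, 0.001], [-0.002, -0.0, -1.0]]
force: [0.3, 0.3, 0.5]
opening: 0.572
time_s: 25.15
position: [0.5327, 0.4157, 0.2055]
tcp_rot: [[0.937, -0.35, -0.0], [-0.35, -0.937, 0.004], [-0.002, -0.004, -1.0]]
force: [0.3, -0.5, -1.0]
opening: 0.594
```

```bash

python3 -c "
from h import *
for n in ('scene','wrist','top'): grab(n,n[0]+'12')
a=cv2.resize(cv2.imread('pics/s12.png')[110:185,290:370],None,fx=4,fy=4,interpolation=2)
b=cv2.resize(cv2.imread('pics/s12.png')[260:335,170:250],None,fx=4,fy=4,interpolation=2)
c=cv2.resize(cv2.imread('pics/t12.png')[195:245,350:405],None,fx=5.8,fy=6,interpolation=2)
d=cv2.resize(cv2.imread('pics/t12.png')[195:245,130:185],None,fx=5.8,fy=6,interpolation=2)
e=cv2.resize(np.hstack([c,d]),(640,300));cv2.imwrite('pics/m12.png',np.vstack([np.hstack([a,b]),e]))"
```

```text
(no output)
```

View pics/m12.png

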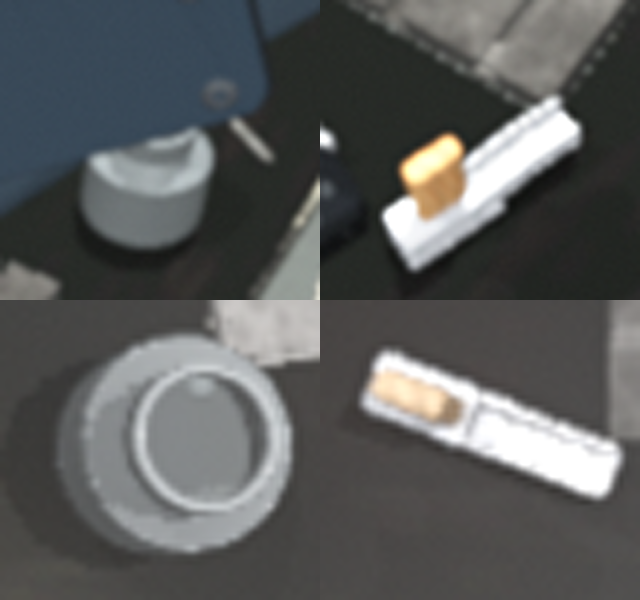

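View pics/w12.png

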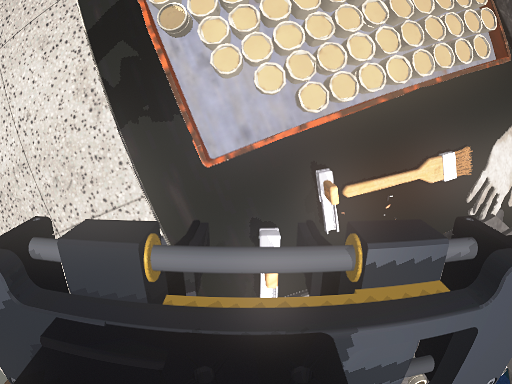

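View pics/s12.png

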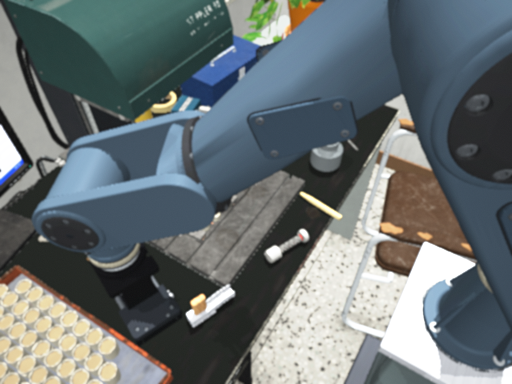

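```bash

python3 -c "
from h import *
o=[]
for f in ('top0','t12'):
    g=cv2.imread('pics/'+f+'.png')[203:233,368:400].astype(float); o.append(cv2.resize(np.clip((g-90)*2.2,0,255).astype(np.uint8),None,fx=12,fy=12,interpolation=2))
cv2.imwrite('pics/m13.png',np.hstack(o))"
```

```text
(no output)
```

View pics/m13.png

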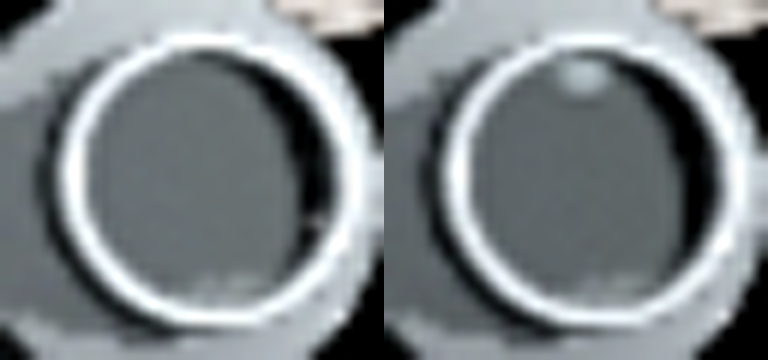

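```bash

python3 -c "
from h import *
for f in('t10','t12'):
    d=cv2.absdiff(cv2.imread('pics/top0.png'),cv2.imread('pics/'+f+'.png')).max(2)
    n,l,st,ce=cv2.connectedComponentsWithStats((d>35).astype(np.uint8))
    print(f,[(s.tolist()) for s in st[1:] if s[4]>4])
from rig import read_state
"
```

```text
t10 [[137, 203, 45, 26, 510], [183, 207, 329, 177, 17648], [282, 305, 3, 6, 9], [219, 316, 17, 15, 90], [267, 316, 7, 2, 10], [225, 320, 45, 12, 240], [236, 327, 36, 11, 197], [273, 352, 3, 6, 12], [376, 352, 4, 3, 9], [394, 357, 4, 5, 14], [399, 356, 5, 2, 8], [372, 358, 3, 3, 6], [393, 358, 68, 26, 962], [388, 360, 11, 11, 37], [400, 363, 3, 2, 5], [462, 362, 5, 3, 9], [467, 368, 8, 6, 22], [463, 375, 3, 4, 6], [473, 375, 6, 9, 33], [229, 378, 8, 3, 13], [461, 380, 9, 4, 21], [73, 382, 18, 2, 27]]
t12 [[0, 141, 119, 243, 19222], [90, 193, 2, 4, 5], [86, 201, 3, 3, 5], [164, 212, 6, 3, 9], [154, 215, 15, 10, 42], [170, 225, 8, 4, 11], [219, 316, 293, 68, 12802], [384, 353, 15, 4, 32], [365, 357, 3, 4, 8], [399, 356, 3, 2, 5], [403, 356, 8, 6, 23], [394, 358, 4, 4, 10], [417, 358, 6, 3, 12], [461, 360, 8, 6, 23], [467, 366, 12, 8, 38]]
```

```bash

python3 -c "
from h import *
s=read_state();print(s['time_s'],s['force'],s['opening']);print(bot.hand_in())"
```

```text
25.3 [ 0.34510576  0.25559458 -0.2497253 ] 0.5991306948606644
the job is handed in; nothing more can be done
None
```

I poured the scoop into the open bottle, set it back empty on its original bare spot, and handed the job in at 25.3 s. I could only see one of the two balls inside the bottle.

- **Pour:** I carried the scoop level and hooked the lip in the near half of the mouth. It sat about 5 mm below the rim and roughly 10 mm short of the centre. I then tipped it about the lip to 45 degrees and levelled it before lifting out. The forces I read along the way were only a few newtons.
- **Scoop and bottle:** The last pictures show the bottle upright and where it was. The scoop stands upright on the desk, its trough is empty, and the gripper is clear.
- **Second ball:** It is probably hidden under the bottle's shoulder. Comparing the top view with the one from the start showed nothing new on the visible desk, so I infer it is in the bottle, but I did not confirm that directly.
- **Measurement disagreement:** The two cameras put the bottle's mouth about 6 mm apart. I used the average and checked the lip against the mouth in the top view.

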